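# Raise the roller support one rung and bolt it

## Robot

A 6-joint arm with a two-finger parallel gripper is mounted at the origin on a cart in front of the work surface, level with it; the furniture and walls round the work are solid. World frame = base frame: x ahead of the robot, y to its left, z up, the work surface at z = 0. Lengths are in m, angles in rad, forces in N, time in s.
With the tool pointing down it reaches from about 0.35 to 0.775 m from the base axis. Payload 5.5 kg.
Tool frame: the origin (TCP) lies midway between the tips of the shut fingers; the grasp point (between the pads) lies env.grasp_offset behind it (env.grasp_offset is the distance from the TCP to the grasp point, in m); z points along the fingers, y is the line along which they close (so a half turn about z gives the same grasp; the last joint's range is limited). The gripper opens to 85 mm and grips with 20 to 120 N. Pads are 22 mm wide; open, the fingers measure 114 mm over their backs; the gripper's body (76 mm by 85 mm) begins 54 mm behind the grasp point. The pads swing forward as they close: fully open they stand 13 mm farther back than shut.
Start: joints at [1.041, 0.313, 0.046, 1.304, 0, 1.431], TCP at [0.219, 0.532, 0.231] pointing down, gripper open.
Joint ranges: [-2.76, 2.76], [-0.86, 1.69], [-1.03, 1.26], [-2.2, 2.34], [-1.47, 1.5], [-3.14, 3.14]. Speed limits (rad/s): [2.57, 2.57, 3.14, 3.14, 3.14, 3.14].

## Interface

Orientations are given as a unit quaternion [w, x, y, z].
In Python, from workcell import monitor, viewer, order, env gives the robot as it stands.
- The arm moves only by the tool carry_out, never from a script. Its argument "plan" is a list that holds one entry, the list of rows, each a list of 7 numbers: the turn, a rotation vector about the world's x, y, z in rad, then the shift along the world's x, y, z in mm, then the finger opening in mm, from 0 to 85.4. A call has 1 to 20 rows; each row is the pose to reach, as a shift and turn from the pose commanded when the call began; what a row does not reach only later rows make up. A row lasts 1/10 s, in which the tool goes at most 50 mm and 8.59 degrees, less where a joint would pass 70% of its speed; a pose out of reach is approached as far as the arm can. A call with a gripper value outside its range is refused whole. The fingers move at their own pace and stop on an object; "squeeze" is the grip in N (left out, the last holds). Time passes only in rows, so rows that repeat a pose let the fingers close. It gives the time, the measured TCP pose, the force, the opening and the grip force at its end, in the units of the state.
- monitor.get_state(): the state, without advancing time (a new reading comes with each control period).
- viewer.read_camera(name): name is "scene" or "top" or "wrist"; returns the picture (480x640x3 uint8, red, green, blue); there is no depth.
- viewer.calibration(name): a dict with "K" (3x3 intrinsics, pixels), "eye" and "rotation" of the camera in the world. Camera axes: x right, y down, z forward; pixel columns grow to the right and rows downward; lengths in m; the calibration is good to about 2 mm. A picture is of the moment at which its call begins: read the wrist's pose just before it. calibration takes no time and is no camera call; for the wrist camera it gives the pose at the moment of the call.
- order.hand_in(): hands the job in; it is judged then, once.
The state is a dict: "clock": time; "joint_pos": joint angles; "qvel": joint speeds; "tau": joint torques, N m; "tcp_pos": TCP position; "orientation": TCP orientation; "wrist_force": force on the tool from outside, world axes, zero at the start; "ft_torque": the same for the moment, N m; "finger_gap": finger opening in m; "grip_force": force on a finger pad.
Only numpy, scipy, OpenCV 4.12 (cv2) and the standard library are available. Lean on these libraries where they do the work, as an engineer would, in place of code of your own. Each camera call takes 0.05 s, during which the arm holds its last target. There are 200 camera calls.

## Task

The roller support screwed to the bench hangs by its gravity pawl on the lowest of its three rungs. Press its lever paddle down to lift the carriage until the pawl has passed and snapped back above the middle rung, but not the top one, then ease the paddle up slowly so that the carriage settles gently on the middle rung without dropping. Then push the keeper bolt fully home over the carriage, let go, and leave the other things on the bench where they are.

Things in the scene. Friction and masses are not known exactly. Their poses are not given: they have to be found in the camera images.
- stand: Roller support screwed to the bench: grey base plate 125 x 220 x 12 mm (x -97 to +28, y -80 to +140), two aluminium posts at y = +-42 mm, top at z = 214 mm. Origin on the bench midway between the posts; its x points away from the robot at yaw 0, z up. The dark carriage runs up and down on the posts' -x side; the lever is on the +y side, the bolt on the -y side.
- mid_rung (a point): Centre of the middle of three steel rungs, 10 mm round bars along the stand's y between the posts, at stand (0, 0, 120.5) mm; the others are 34 mm below and above.
- roller (a point): Centre of the black rubber roller (30 mm thick, 71 mm long along y) that the carriage carries; it rises with the carriage. At stand (-74, 0, 92) mm with the carriage on the lowest rung.
- carriage (a joint): Height of the carriage (about 0.4 to 0.7 kg) in m: 0 seated on the lowest rung (start), 0.034 on the middle one, 0.068 on the top one. Rising, its pawl snaps back above the middle rung at about 0.047 and above the top rung at about 0.081; then it cannot come down past that rung. Let it down from 0.052 to 0.072. Only lever and pawl hold it: it drops if the lever is let go suddenly.
- pawl (a joint): Gravity pawl on the carriage, a steel finger 22 mm long with a weighted tail; rad: 0 level (its finger can sit on a rung), growing to about 1.1 as a rung passing on the way up pushes its tip down; falls back to 0 by itself once clear. From carriage 0.055 up the top rung begins to tip it again, which does no harm below 0.08.
- lever (a joint): Lever angle in rad: 0 at rest, paddle high; 1.03 at the lower stop. The paddle's centre stands 100 mm from the axis, 0.515 - value above the horizontal. The short end, 90 mm from the axis, lifts the carriage by about 0.09 x (sin 0.515 - sin(0.515 - value)) m: value 0.70 lifts it 0.061. A light spring returns it upward; pressing takes about 4 to 12 N at the paddle.
- lever_axis (a point): Fixed point on the lever's axis, which runs along the stand's x, at stand (-50, 90, 72.3) mm.
- paddle_top (a point): Centre of the top of the black rubber pad, 42 mm (x) by 46 mm, at the lever's end, 7 mm above the lever's centre line; at rest at stand (-50, 174, 128) mm, sloping 0.515 rad upward away from the posts; it swings down to about z = 30 mm. Press it from above.
- bolt (a joint): Travel of the keeper bolt towards the stand's +y in m: 0 fully out, 0.055 fully home; it starts at 0 to 0.012 and stays where it is left (2 N of friction). Home, it lies just above the carriage seated on the middle rung. Beyond about 0.017 it stops the carriage from rising; a carriage on the top rung bars its way.
- knob_face (a point): Centre of the outer (-y) face of the bolt's black round knob, 32 mm across and 12 mm thick, at stand (-18, -152, 154) mm when fully out; moves with the bolt. Push it along the stand's +y.
- tape_measure: Yellow and black tape measure, 35 x 90 x 66 mm, origin under its centre. Leave alone.
- box_nails: Small orange-brown carton, 45 x 70 x 36 mm, origin under its centre. Leave alone.
- wax_tin: Round yellow tin, 66 mm across, 26 mm high, origin under its centre. Leave alone.
- cap_jar: Round orange tub with a screw cap, 54 mm across, 50 mm high, origin under its centre. Leave alone.

How it is judged:
By the outcome, as a careful person would: the job done as asked, in the order asked, and still so for the second after the job is handed in, with the robot touching nothing.
It also fails if it takes over 54 s, if anything falls off the work surface, if the arm or the gripper's body presses on something with over 40 N, if the wrist force passes 120 N, or if a joint passes its speed limit or range.

## Working session

There is one attempt and no reset: what is moved stays moved. The work goes in short steps, Python scripts to look and compute and a tool call to move; the robot and the scene stay as the last step left them, time stands still between calls to the robot, and variables do not carry over. Pictures are saved under pics/ and viewed, at most 10 in all, crops included, and the job is handed in when it is done.

Besides the shell and the picture viewer there is one more tool, called after "Call:" as name([rows], argument=value, ...), one row to a line, values as JSON. carry_out: Moves the arm, as the interface text tells. Its arguments: {"type":"object","properties":{"plan":{"type":"array","items":{"type":"array","items":{"type":"array","items":{"type":"number"}}}},"squeeze":{"type":"number"}},"required":["plan"]}

```bash
ls; mkdir -p pics; python3 - <<'E'
from workcell import monitor, viewer, order, env
import cv2
for n in ("scene","top"):
    cv2.imwrite(f"pics/{n}0.png",viewer.read_camera(n)[:,:,::-1])
    print(n,viewer.calibration(n))
print(monitor.get_state(),env.grasp_offset)
E
```

```text
pics
scene {'K': array([[607.07736969,   0.        , 317.05739617],
       [  0.        , 607.07736969, 240.25114537],
       [  0.        ,   0.        ,   1.        ]]), 'eye': array([0.10538382, 1.61705092, 0.96959728]), 'rotation': array([ 0.06932132, -0.10366937,  0.86132229, -0.49251511])}
top {'K': array([[442.20344866,   0.        , 315.23047335],
       [  0.        , 442.20344866, 237.95379334],
       [  0.        ,   0.        ,   1.        ]]), 'eye': array([0.34128198, 0.19251846, 1.05498658]), 'rotation': array([-0.04753221,  0.70850782, -0.70088118,  0.06725267])}
{'clock': 0.1, 'joint_pos': array([1.04138630e+00, 3.13923581e-01, 4.51079704e-02, 1.30361092e+00,
       1.57489245e-05, 1.43117405e+00]), 'qvel': array([ 1.68132101e-03, -1.85046357e-03,  1.50357485e-03, -2.34072757e-04,
        3.06209373e-05, -1.93391014e-03]), 'tau': array([ 2.32891158e-03, -4.81727242e+01,  2.99243993e+01,  1.28095597e-02,
       -1.19816714e-04,  1.94109441e-05]), 'tcp_pos': array([0.21828148, 0.53146877, 0.23050532]), 'orientation': array([-2.75045740e-04,  1.93662359e-01,  9.81067901e-01, -7.67334598e-04]), 'wrist_force': array([ 0.0064792 ,  0.21869174, -0.29517647]), 'ft_torque': array([-0.00232669, -0.0141506 , -0.0319265 ]), 'grip_force': 0.0, 'finger_gap': 0.08482688231824262} 0.0187
```

View pics/scene0.png

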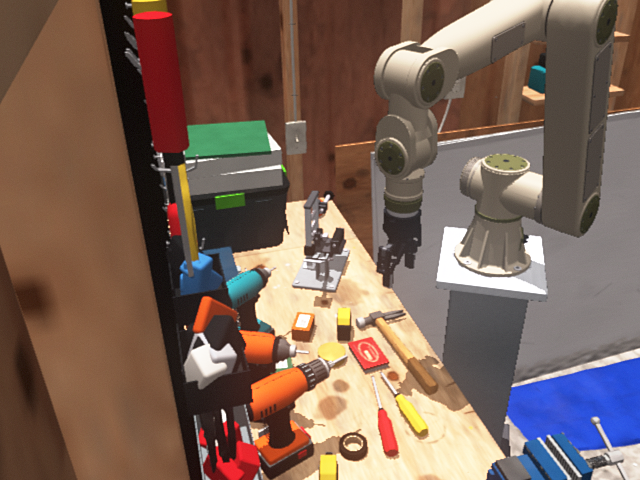

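View pics/top0.png

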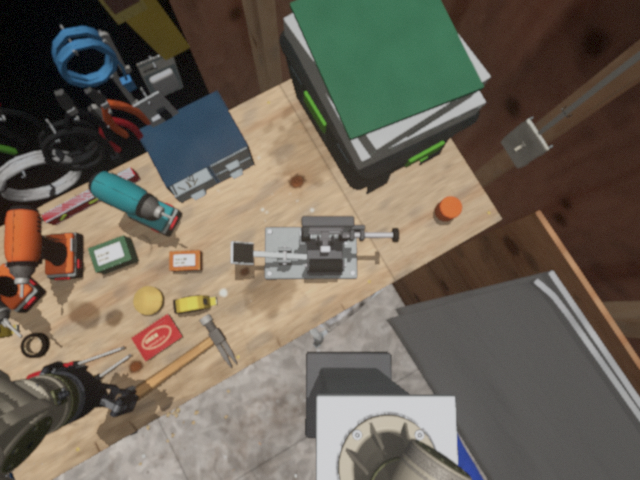

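```bash
cat > h.py <<'E'
import numpy as np, cv2
from scipy.spatial.transform import Rotation as R
from scipy.optimize import least_squares
from workcell import monitor, viewer, order, env
def cam(n):
    c=viewer.calibration(n); q=c['rotation']
    return c['K'],np.array(c['eye']),R.from_quat(np.r_[q[1:],q[0]])
def proj(c,P):
    p=c[2].inv().apply(np.atleast_2d(P)-c[1])@c[0].T
    return p[:,:2]/p[:,2:]
def ray(c,uv,z):
    d=c[2].apply(np.linalg.inv(c[0])@[uv[0],uv[1],1]); return c[1]+d*(z-c[1][2])/d[2]
def stand(v,P): # v=x,y,yaw
    return R.from_euler('z',v[2]).apply(np.atleast_2d(P))+[v[0],v[1],0]
E
python3 - <<'E'
from h import *
a=cv2.imread("pics/top0.png")[205:295,220:420]; a=cv2.resize(a,None,fx=4,fy=4,interpolation=cv2.INTER_CUBIC)
cv2.imwrite("pics/topc.png",a)
c=cam("top")
for uv,z in [((266,278),.012),((357,278),.012),((266,228),.012),((243,253),.128),((399,235),.154)]: print(uv,ray(c,uv,z).round(3))
E
```

```text
(266, 278) [0.416 0.279 0.012]
(357, 278) [0.418 0.065 0.012]
(266, 228) [0.535 0.282 0.012]
(243, 253) [0.459 0.319 0.128]
(399, 235) [ 0.498 -0.006  0.154]
```

View pics/topc.png

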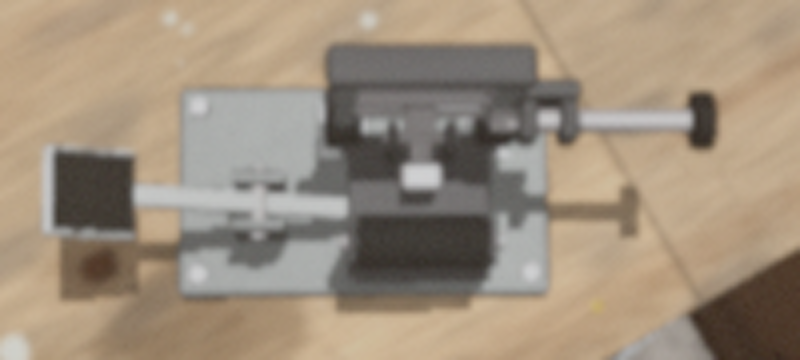

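The crop shows the plate corners at (180,88), (180,297) and (548,297), the paddle pad centre at about (93,190), and the knob's outer face at (716,120), nearly fully out.

```bash
python3 - <<'E'
from h import *
c=cam("top")
P=np.array([[28,140,12],[-97,140,12],[-97,-80,12],[-50,174,128.]])/1e3
px=np.array([[180,88],[180,297],[548,297],[93,190]])/4+[220-.4,205-.4]
f=lambda v:(proj(c,stand(v,P))-px).ravel()
s=least_squares(f,[.51,.14,0]); v=s.x; print(v,s.fun.round(2))
k=ray(c,np.array([716,120])/4+[219.6,204.6],.154); print("knob stand",R.from_euler('z',-v[2]).apply(k-[v[0],v[1],0]))
print("paddle,knob,axis,postL",stand(v,[[-.05,.174,.128],[-.018,-.152,.154],[-.05,.09,.0723],[0,.042,.214]]).round(4))
st=monitor.get_state();print(R.from_quat(np.r_[st['orientation'][1:],st['orientation'][0]]).as_matrix().round(3))
for n in [(-.05,.174,.128),(-.018,-.152,.154)]: print(proj(cam("scene"),stand(v,[n])))
E
```

```text
[0.51226342 0.14515906 0.00957318] [ 0.04 -0.2  -0.89 -0.13  0.53 -0.05  0.29  0.32]
knob stand [-0.01516837 -0.15045307  0.154     ]
paddle,knob,axis,postL [[ 0.4606  0.3187  0.128 ]
 [ 0.4957 -0.007   0.154 ]
 [ 0.4614  0.2347  0.0723]
 [ 0.5119  0.1872  0.214 ]]
[[-0.925  0.38  -0.001]
 [ 0.38   0.925 -0.001]
 [ 0.    -0.002 -1.   ]]
[[313.58397119 257.99427155]]
[[329.12756272 194.18856946]]
```

Call:
carry_out([
  [[0, 0, -0.12, 24, -21, -4, 0], [0, 0, -0.24, 48, -42, -8, 0], [0, 0, -0.36, 73, -64, -12, 0], [0, 0, -0.48, 97, -85, -16, 0], [0, 0, -0.6, 121, -106, -20, 0], [0, 0, -0.72, 145, -127, -24, 0], [0, 0, -0.84, 169, -148, -28, 0], [0, 0, -0.96, 194, -170, -32, 0], [0, 0, -1.08, 218, -191, -36, 0], [0, 0, -1.17, 242, -213, -40, 0], [0, 0, -1.17, 242, -213, -40, 0], [0, 0, -1.17, 242, -213, -40, 0], [0, 0, -1.17, 242, -213, -40, 0]],
])

```text
clock: 1.4
tcp_pos: [0.4598, 0.3192, 0.1912]
orientation: [-0.0, 0.703, 0.711, -0.0]
wrist_force: [-0.1, 0.7, 0.3]
finger_gap: -0.0001
grip_force: 0.0
```

```bash
python3 - <<'E'
from h import *
s=monitor.get_state(); print(s)
a=viewer.read_camera("wrist")[:,:,::-1].copy()
b=viewer.read_camera("top")[:,:,::-1][180:320,200:440]
a=cv2.resize(a,(400,300));b=cv2.resize(b,(400,233))
cv2.imwrite("pics/p2.png",np.hstack([a,np.vstack([b,np.zeros((67,400,3),np.uint8)])]))
v=(.51226,.14516,.00957); print(proj(cam("wrist"),stand(v,[[-.05,.174,.128],[-.018,-.152,.154]])))
E
```

```text
{'clock': 1.4, 'joint_pos': array([ 4.63269698e-01,  2.98691312e-01, -7.28959905e-02,  1.19990003e+00,
        2.64961028e-04,  2.02191390e+00]), 'qvel': array([ 0.01392316, -0.00443771,  0.00178776, -0.00173322, -0.00190287,
        0.00010589]), 'tau': array([-6.77342042e-01, -4.63147688e+01,  2.92880952e+01, -2.68266635e-02,
       -2.64235411e-02, -1.19040727e-03]), 'tcp_pos': array([0.45983407, 0.3192146 , 0.19116026]), 'orientation': array([-2.36780599e-04,  7.02797314e-01,  7.11390047e-01, -2.84358920e-04]), 'wrist_force': array([-0.09671126,  0.71025117,  0.31931743]), 'ft_torque': array([0.03384235, 0.04876252, 0.04189799]), 'grip_force': 0.0, 'finger_gap': -0.0001396932003442686}
[[322.43856123 258.34370248]
 [359.94020669 645.46898984]]
```

View pics/p2.png

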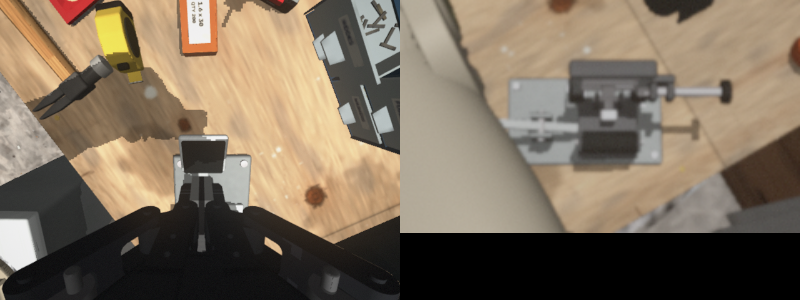

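The wrist view shows the pad centre at about (325,251) full-size against a predicted (322,258), so the fit holds. Now I'll press.

Call:
carry_out([
  [[0, 0, 0, 0, 0, -20, 0], [0, 0, 0, 0, 0, -40, 0], [0, 0, 0, 0, 0, -48, 0], [0, 0, 0, 0, 0, -52, 0], [0, 0, 0, 0, 0, -56, 0], [0, 0, 0, 0, 1, -60, 0], [0, 0, 0, 0, 2, -64, 0], [0, 0, 0, 0, 4, -68, 0], [0, 0, 0, 0, 5, -72, 0], [0, 0, 0, 0, 6, -75, 0], [0, 0, 0, 0, 7, -78, 0], [0, 0, 0, 0, 9, -81, 0], [0, 0, 0, 0, 10, -84, 0], [0, 0, 0, 0, 11, -87, 0], [0, 0, 0, 0, 12, -90, 0], [0, 0, 0, 0, 12, -90, 0]],
])

```text
clock: 3.1
tcp_pos: [0.4615, 0.3321, 0.1029]
orientation: [0.0, 0.703, 0.711, 0.002]
wrist_force: [-1.1, 0.7, 7.4]
finger_gap: -0.0
grip_force: 2.9
```

Call:
carry_out([
  [[0, 0, 0, 0, 1, -3, 0], [0, 0, 0, 0, 1, -6, 0], [0, 0, 0, 0, 2, -9, 0], [0, 0, 0, 0, 3, -12, 0], [0, 0, 0, 0, 3, -15, 0], [0, 0, 0, 0, 3, -18, 0], [0, 0, 0, 0, 3, -21, 0], [0, 0, 0, 0, 3, -24, 0], [0, 0, 0, 0, 3, -27, 0], [0, 0, 0, 0, 3, -30, 0], [0, 0, 0, 0, 3, -33, 0], [0, 0, 0, 0, 3, -36, 0], [0, 0, 0, 0, 3, -38, 0], [0, 0, 0, 0, 3, -40, 0], [0, 0, 0, 0, 3, -40, 0], [0, 0, 0, 0, 3, -40, 0]],
])

```text
clock: 4.7
tcp_pos: [0.4616, 0.3361, 0.0634]
orientation: [-0.001, 0.703, 0.711, 0.003]
wrist_force: [-2.6, 3.9, 7.4]
finger_gap: -0.0002
grip_force: 3.8
```

```bash
python3 - <<'E'
from h import *
a=viewer.read_camera("scene")[:,:,::-1][180:310,270:370]
b=viewer.read_camera("wrist")[:,:,::-1]
cv2.imwrite("pics/p3.png",np.hstack([cv2.resize(a,(400,520),interpolation=2),cv2.resize(b[180:480,200:440],(400,520))]))
c=cam("scene"); v=(.51226,.14516,.00957)
for h in (0,.034,.055,.061,.068): print(h,(proj(c,stand(v,[[-.074,.0355,.092+h],[-.074,.0355,.107+h]]))-[270,180])*4)
a=-.185; print(proj(cam("wrist"),stand(v,[[-.05+.021,.1896,.0608],[-.05-.021,.1896,.0608]])))
E
```

```text
0 [[255.82796872 257.28118289]
 [255.75901273 238.95461847]]
0.034 [[255.67078511 215.50619271]
 [255.60042411 196.80621325]]
0.055 [[255.57210279 189.27920219]
 [255.50085242 170.3428539 ]]
0.061 [[255.54367956 181.72510542]
 [255.47217199 162.72039978]]
0.068 [[255.51038958 172.87756375]
 [255.43858017 153.79263903]]
[[363.74470628 303.46664328]
 [272.76152755 303.36003951]]
```

View pics/p3.png

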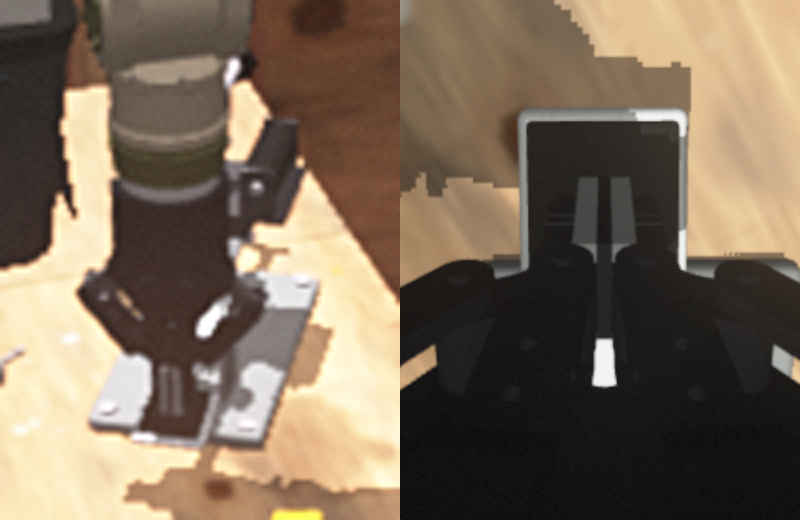

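The arm hides the carriage in the scene view. The wrist view shows the fingertips square on the pad. By geometry the lever is at about 0.69 and the lift about 0.060. I'll press a touch deeper for margin, then ease up slowly.

Call:
carry_out([
  [[0, 0, 0, 0, 0, -1, 0], [0, 0, 0, 0, 0, -2, 0], [0, 0, 0, 0, 0, -2, 0], [0, 0, 0, 0, 0, -2, 0], [0, 0, 0, 0, 0, -1, 0], [0, 0, 0, 0, 0, 0, 0], [0, 0, 0, 0, 0, 1.5, 0], [0, 0, 0, 0, 0, 3, 0], [0, 0, 0, 0, 0, 4.5, 0], [0, 0, 0, 0, 0, 6, 0], [0, 0, 0, 0, 0, 7.5, 0], [0, 0, 0, 0, 0, 9, 0], [0, 0, 0, 0, 0, 10.5, 0], [0, 0, 0, 0, 0, 12, 0], [0, 0, 0, 0, 0, 13.5, 0], [0, 0, 0, 0, 0, 15, 0], [0, 0, 0, 0, 0, 16, 0], [0, 0, 0, 0, 0, 17, 0], [0, 0, 0, 0, 0, 18, 0], [0, 0, 0, 0, 0, 19, 0]],
])

```text
clock: 6.8
tcp_pos: [0.4616, 0.3358, 0.0823]
orientation: [-0.0, 0.703, 0.711, 0.002]
wrist_force: [-2.0, 3.9, 5.4]
finger_gap: 0.0001
grip_force: 2.8
```

Call:
carry_out([
  [[0, 0, 0, 0, 0, 0.7, 0], [0, 0, 0, 0, 0, 1.4, 0], [0, 0, 0, 0, 0, 2.1, 0], [0, 0, 0, 0, 0, 2.8, 0], [0, 0, 0, 0, 0, 3.5, 0], [0, 0, 0, 0, 0, 4.2, 0], [0, 0, 0, 0, 0, 4.9, 0], [0, 0, 0, 0, 0, 5.6, 0], [0, 0, 0, 0, 0, 6.3, 0], [0, 0, 0, 0, 0, 7, 0], [0, 0, 0, 0, 0, 7.7, 0], [0, 0, 0, 0, -0.5, 8.4, 0], [0, 0, 0, 0, -1, 9.1, 0], [0, 0, 0, 0, -1, 9.8, 0], [0, 0, 0, 0, -1, 10.5, 0], [0, 0, 0, 0, -1, 11.2, 0], [0, 0, 0, 0, -1, 11.9, 0], [0, 0, 0, 0, -1, 12.6, 0], [0, 0, 0, 0, -1, 13.3, 0], [0, 0, 0, 0, -1, 14, 0]],
])

```text
clock: 8.8
tcp_pos: [0.4605, 0.3326, 0.0942]
orientation: [0.0, 0.703, 0.711, -0.0]
wrist_force: [1.6, -1.3, 1.7]
finger_gap: 0.0002
grip_force: 0.8
```

The force fell from 5.4 N to 1.7 N near z = 0.092 as predicted, so the carriage is seated. I'll follow the lever up on its spring.

Call:
carry_out([
  [[0, 0, 0, 0, 0, 1, 0], [0, 0, 0, 0, 0, 2, 0], [0, 0, 0, 0, 0, 3, 0], [0, 0, 0, 0, -1, 4, 0], [0, 0, 0, 0, -1, 5, 0], [0, 0, 0, 0, -2, 7, 0], [0, 0, 0, 0, -2, 9, 0], [0, 0, 0, 0, -3, 11, 0], [0, 0, 0, 0, -4, 13, 0], [0, 0, 0, 0, -4, 15, 0], [0, 0, 0, 0, -5, 17, 0], [0, 0, 0, 0, -6, 19, 0], [0, 0, 0, 0, -7, 22, 0], [0, 0, 0, 0, -8, 25, 0], [0, 0, 0, 0, -9, 28, 0], [0, 0, 0, 0, -10, 31, 0], [0, 0, 0, 0, -11, 34, 0], [0, 0, 0, 0, -12, 37, 0], [0, 0, 0, 0, -13, 40, 0], [0, 0, 0, 0, -13, 44, 0]],
])

```text
clock: 10.8
tcp_pos: [0.4604, 0.32, 0.1384]
orientation: [-0.0, 0.703, 0.711, 0.0]
wrist_force: [0.1, -0.7, -0.1]
finger_gap: 0.0002
grip_force: 0.0
```

Call:
carry_out([
  [[0, 0, 0, 0, 0, 10, 0], [0, 0, 0, 0, 0, 40, 0], [0, 0, 0, 0, 0, 80, 0], [0, 0, 0, 0, 0, 120, 0], [0, 0, 0, 0, 0, 160, 0], [0, 0, 0, 0, 0, 180, 0], [0, 0, 0, 0, 0, 180, 0]],
])

```text
clock: 11.5
tcp_pos: [0.4618, 0.3208, 0.3229]
orientation: [0.001, 0.703, 0.711, 0.004]
wrist_force: [0.1, 0.1, -0.4]
finger_gap: 0.0002
grip_force: 0.0
```

```bash
python3 - <<'E'
from h import *
v=(.51226,.14516,.00957)
a=viewer.read_camera("scene")[:,:,::-1][180:310,270:370]
b=viewer.read_camera("top")[:,:,::-1][195:295,220:420]
cv2.imwrite("pics/p4.png",np.hstack([cv2.resize(a,(380,494),interpolation=2),cv2.copyMakeBorder(cv2.resize(b,(400,200),interpolation=2),0,294,0,0,0)]))
for h in (0,.034,.068): print(h,(proj(cam("scene"),stand(v,[[-.074,.0355,.092+h],[-.074,.0355,.107+h]]))-[270,180])*3.8)
print(monitor.get_state()['tcp_pos'],monitor.get_state()['joint_pos'])
E
```

```text
0 [[243.03657028 244.41712374]
 [242.9710621  227.00688754]]
0.034 [[242.88724585 204.73088307]
 [242.8204029  186.96590259]]
0.068 [[242.7348701  164.23368556]
 [242.66665116 146.10300707]]
[0.46063702 0.32010333 0.31870877] [4.64151336e-01 2.78096333e-01 2.10053594e-01 1.50155746e+00
 8.76801173e-05 2.02379582e+00]
```

View pics/p4.png

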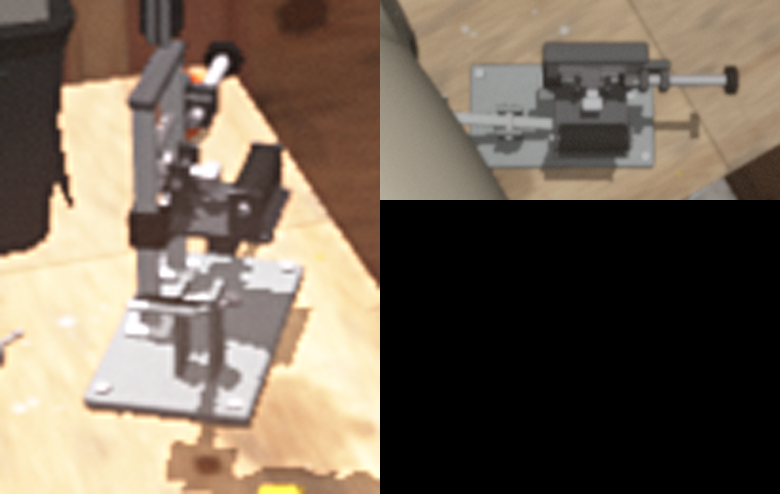

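The roller's near end sits at about (243,206) in the crop. The prediction for 0.034 is (243,205), so the carriage is on the middle rung. Next is the knob.

Call:
carry_out([
  [[0, 0, 0, 3, -30, 0, 0], [0, 0, 0, 6, -60, 0, 0], [0, 0, 0, 9, -90, 0, 0], [0, 0, 0, 12, -120, 0, 0], [0, 0, 0, 15, -150, 0, 0], [0, 0, 0, 18, -180, 0, 0], [0, 0, 0, 21, -210, 0, 0], [0, 0, 0, 24, -240, 0, 0], [0, 0, 0, 27, -270, 0, 0], [0, 0, 0, 30, -300, 0, 0], [0, 0, 0, 33, -330, 0, 0], [0, 0, 0, 36, -365, 0, 0], [0, 0, 0, 36, -365, 0, 0], [0, 0, 0, 36, -365, -40, 0], [0, 0, 0, 36, -365, -70, 0], [0, 0, 0, 36, -365, -100, 0], [0, 0, 0, 36, -365, -100, 0], [0, 0, 0, 36, -365, -100, 0]],
])

```text
clock: 13.4
tcp_pos: [0.4956, -0.0444, 0.2178]
orientation: [-0.001, 0.703, 0.711, -0.001]
wrist_force: [0.1, 0.4, 0.8]
finger_gap: 0.0001
grip_force: 0.0
```

```bash
python3 - <<'E'
from h import *
v=(.51226,.14516,.00957)
print(monitor.get_state()['tcp_pos'],monitor.get_state()['joint_pos'])
b=viewer.read_camera("wrist")[:,:,::-1]
t=viewer.read_camera("top")[:,:,::-1][180:330,240:440]
cv2.imwrite("pics/p5.png",np.hstack([cv2.resize(b,(400,300)),cv2.resize(t,(400,300))]))
print(proj(cam("wrist"),stand(v,[[-.018,-.152,.154],[-.018,-.14,.17]]))/1.6)
E
```

```text
[ 0.49561806 -0.04439747  0.21780967] [-2.50928299e-01  1.70521637e-01 -1.73251212e-01  1.22962603e+00
  1.88388923e-04  1.30839957e+00]
[[199.37964938 122.7057273 ]
 [199.26172439 112.00589786]]
```

View pics/p5.png

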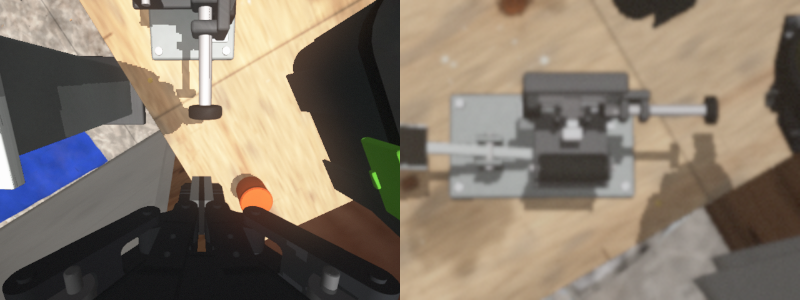

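The knob at (205,112) lies about 6 mm further in +x than predicted, so I'll correct, descend and push.

Call:
carry_out([
  [[0, 0, 0, 6, 0, -25, 0], [0, 0, 0, 6, 0, -50, 0], [0, 0, 0, 6, 0, -70, 0], [0, 0, 0, 6, 0, -70, 0], [0, 0, 0, 6, 10, -70, 0], [0, 0, 0, 6, 20, -70, 0], [0, 0, 0, 6, 25, -70, 0], [0, 0, 0, 6, 30, -70, 0], [0, 0, 0, 6, 35, -70, 0], [0, 0, 0, 6, 40, -70, 0], [0, 0, 0, 6, 45, -70, 0], [0, 0, 0, 6, 50, -70, 0], [0, 0, 0, 6, 54, -70, 0], [0, 0, 0, 6, 58, -70, 0], [0, 0, 0, 6, 62, -70, 0], [0, 0, 0, 6, 66, -70, 0], [0, 0, 0, 6, 70, -70, 0], [0, 0, 0, 6, 73, -70, 0], [0, 0, 0, 6, 75, -70, 0], [0, 0, 0, 6, 75, -70, 0]],
])

```text
clock: 15.5
tcp_pos: [0.5024, 0.0304, 0.1482]
orientation: [-0.0, 0.703, 0.711, 0.0]
wrist_force: [-0.0, 0.7, 1.1]
finger_gap: 0.0004
grip_force: 0.1
```

Call:
carry_out([
  [[0, 0, 0, 0, 2, 0, 0], [0, 0, 0, 0, 4, 0, 0], [0, 0, 0, 0, 6, 0, 0]],
])

```text
clock: 15.8
tcp_pos: [0.5023, 0.0359, 0.1482]
orientation: [-0.0, 0.703, 0.711, -0.0]
wrist_force: [-1.0, -1.0, -0.1]
finger_gap: -0.0
grip_force: 1.0
```

```bash
python3 - <<'E'
from h import *
b=viewer.read_camera("wrist")[:,:,::-1]
t=viewer.read_camera("top")[:,:,::-1][205:295,240:420]
cv2.imwrite("pics/p6.png",np.hstack([cv2.resize(b,(400,300)),cv2.copyMakeBorder(cv2.resize(t,(400,200),interpolation=2),0,100,0,0,0)]))
E
```

```text
(no output)
```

View pics/p6.png

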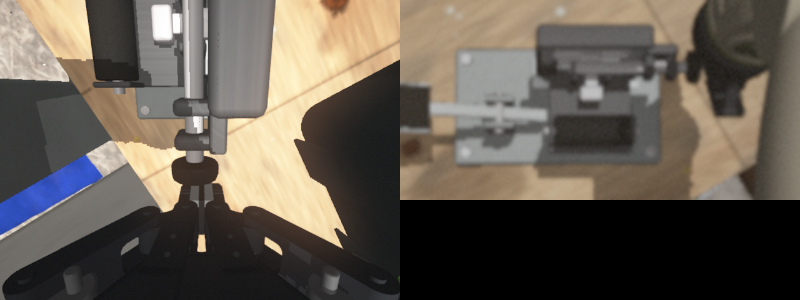

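The knob at (195,168) is being pushed, with a short length of stem still showing. I'll continue in small steps until the force rises.

Call:
carry_out([
  [[0, 0, 0, 0, 1.5, 0, 0], [0, 0, 0, 0, 3, 0, 0], [0, 0, 0, 0, 4.5, 0, 0], [0, 0, 0, 0, 4.5, 0, 0]],
])

```text
clock: 16.3
tcp_pos: [0.5023, 0.039, 0.1483]
orientation: [0.001, 0.704, 0.711, -0.001]
wrist_force: [-2.1, -7.1, -0.6]
finger_gap: -0.0002
grip_force: 3.8
```

Call:
carry_out([
  [[0, 0, 0, 0, 1.5, 0, 0], [0, 0, 0, 0, 3, 0, 0], [0, 0, 0, 0, 3, 0, 0]],
])

```text
clock: 16.6
tcp_pos: [0.5023, 0.0392, 0.1484]
orientation: [0.003, 0.704, 0.71, -0.004]
wrist_force: [-2.6, -19.0, 1.3]
finger_gap: -0.0001
grip_force: 8.9
```

The bolt is against its stop: 19 N and no further travel, at the expected position. I'll back off and lift away.

Call:
carry_out([
  [[0, 0, 0, 0, -4, 0, 0], [0, 0, 0, 0, -12, 0, 0], [0, 0, 0, 0, -30, 0, 0], [0, 0, 0, 0, -55, 0, 0], [0, 0, 0, 0, -70, 20, 0], [0, 0, 0, 0, -80, 60, 0], [0, 0, 0, 0, -80, 100, 0], [0, 0, 0, 0, -80, 120, 0], [0, 0, 0, 0, -80, 120, 0], [0, 0, 0, 0, -80, 120, 0]],
])

```text
clock: 17.6
tcp_pos: [0.5029, -0.0365, 0.2683]
orientation: [0.0, 0.703, 0.711, 0.001]
wrist_force: [0.1, 0.3, -0.4]
finger_gap: -0.0003
grip_force: 0.0
```

```bash
python3 - <<'E'
from h import *
a=viewer.read_camera("scene")[:,:,::-1][180:310,270:370]
b=viewer.read_camera("wrist")[:,:,::-1]
cv2.imwrite("pics/p7.png",np.hstack([cv2.resize(a,(380,494),interpolation=2),cv2.copyMakeBorder(cv2.resize(b,(420,315)),0,179,0,0,0)]))
v=(.51226,.14516,.00957)
print((proj(cam("scene"),stand(v,[[-.074,.0355,.126]]))-[270,180])*3.8, proj(cam("wrist"),stand(v,[[-.015,-.097,.154],[-.015,-.1,.154]]))*420/640)
E
```

```text
[[242.88724585 204.73088307]] [[208.39422207  78.86218479]
 [208.3983118   81.81781332]]
```

View pics/p7.png

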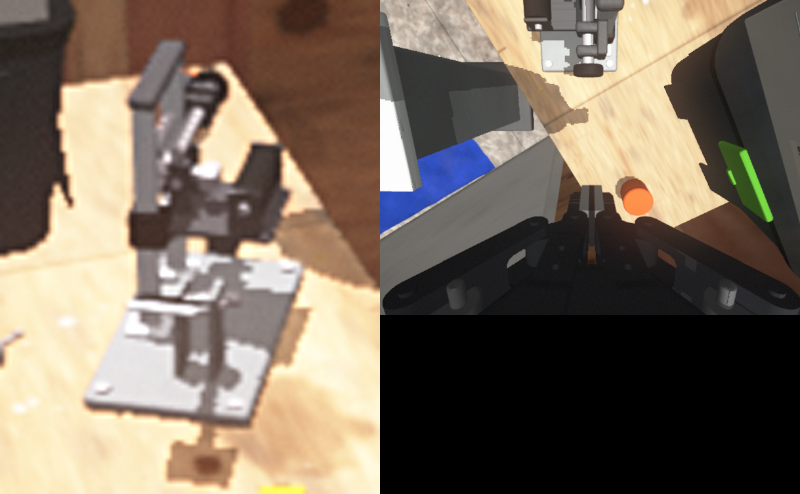

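The outer knob face is at about (208,76) in the wrist view, against 79 predicted for home (the same ~4 mm offset as before). The roller end is still at (243,206). The bolt is home, the carriage sits on the middle rung, and the tool is clear.

```bash
python3 -c "
from workcell import order
print(order.hand_in())"
```

```text
the job is handed in; nothing more can be done
None
```

The carriage sits on the middle rung, the keeper bolt is fully home, the arm is clear and touching nothing, and the job is handed in (about 18 s used); no verdict came back.

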